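Lock the tongued cover board onto the capsule shaker

ROBOT

A 7-joint arm with a two-finger parallel gripper is mounted at the origin on the work surface. World frame = base frame: x ahead of the robot, y to its left, z up, the work surface at z = 0. Lengths are in m, angles in degrees, forces in N, time in s.
With the tool pointing down it reaches from about 0.4 to 0.85 m from the base axis. Payload 4.4 kg.
Tool frame: the origin (TCP) lies at the very end of the fingers, on their centre line; the grasp point (between the pads) lies 19 mm behind it (r.grip_point_offset is the distance from the TCP to the grasp point, in m); z points along the fingers, y is the direction in which the jaws open and shut (so a half turn about z gives the same grasp; the last joint's range is limited). The gripper opens to 94 mm and grips with 3 to 60 N. Pads are 16 mm wide; open, the fingers measure 119 mm over their backs; the gripper's body (75 mm by 177 mm) begins 78 mm behind the grasp point.
Start: joints at [66.303, 36.005, 2.206, 86.941, -1.547, 57.084, -1.146], TCP at [0.222, -0.611, 0.205] pointing down, gripper open.
Joint ranges: [-175.42, 175.42], [-21.48, 121.26], [-71.46, 75.88], [10.55, 141.38], [-63.04, 243.04], [13.31, 113.54], [-168.57, 168.57]. Speed limits (degrees/s): [147.25, 147.25, 180, 180, 180, 180, 180].

INTERFACE

Orientations are given as a 3x3 rotation matrix whose columns are the frame's x, y, z axes.
In Python, from rig import r gives the robot as it stands. The module is installed in compiled form; this text tells all that it offers.
- The arm moves only by the tool servo_tool, never from a script. Its argument "targets" is a list of rows, each an object of numbers: "x", "y", "z": the shift along the world's x, y, z in m; "ax", "ay", "az": the turn, a rotation vector about the world's x, y, z in rad. A call has 1 to 20 rows; each row is the pose to reach, as a shift and turn from the pose commanded when the call began; what a row does not reach only later rows make up. A row lasts 1/10 s, in which the tool goes at most 50 mm and 8.59 degrees, less where a joint would pass 70% of its speed; a pose out of reach is approached as far as the arm can. A call with a gripper value outside its range is refused whole. "hand" is the finger opening in m, from 0 to 0.094, set as the call begins (left out, the last holds). The fingers move at their own pace and stop on an object; the grip force is fixed at half the most. Time passes only in rows, so rows that repeat a pose let the fingers close. It gives the time, the measured TCP pose, the force and the opening at its end, in the units of the state.
- r.read_state(): the state, without advancing time (a new reading comes with each control period).
- r.read_camera(name): name is "scene" or "top" or "wrist"; returns a dict with "frame" (400x640x3 uint8, blue, green, red), "depth" (400x640 float32, m along the optical axis (not along the pixel's ray), 0 where there is no reading), "fx", "fy", "cx", "cy" (pixels), "R" (3x3) and "t" (3): a world point X has camera coordinates R X + t; the wrist camera has in their place "T_tool_cam" (4x4, takes a point from camera to tool coordinates, whose origin is the TCP and whose axes are the flange's). Camera axes: x right, y down, z forward; pixel columns grow to the right and rows downward; lengths in m; the calibration is good to about 2 mm. A picture is of the moment at which its call begins: read the wrist's pose just before it.
- r.close_job(): hands the job in, once; it reports no verdict.
Trained networks look in a picture, given as the dict that the camera call returned (one of the last four; its "shot" number tells which), for a name from the list of things; names that differ only in an ending like _2 or _b are one class to them, and where a whole thing is asked for, a point or a joint stands for the part that bears it (a point fixed in the world has none). Each returns a list of dicts, best first, with "score" (0 to 1); they miss things now and then, are a little off and sometimes report something else, mostly with a low value. They report only what shows in the picture. A call takes as long as a camera call. They do not tell look-alikes from the thing itself.
- r.recognise(picture, name): "pixel" ([column, row] in pixels, amid what is visible of it).
- r.regions_of(picture, name): "pixels" (400x640 bool, what is visible of it) and "pixel" ([column, row] in pixels, amid what is visible of it).
The state is a dict: "time": time; "joint_pos": joint angles; "qvel": joint speeds; "joint_efforts": joint torques, N m; "ee_pos": TCP position; "tcp_rot": TCP orientation; "contact_force": force on the tool from outside, world axes, zero at the start; "ft_torque": the same for the moment, N m; "grip_width": finger opening in m.
Only numpy, scipy, OpenCV 4.12 (cv2) and the standard library are available. Lean on these libraries where they do the work, as an engineer would, in place of code of your own. Each camera call takes 0.05 s, during which the arm holds its last target.

TASK

Pick up the white cover board by its black grip bar and fit it to the capsule shaker: with the board tilted, tongue edge low, put the tongue under the lip of the aluminium rail, centred along the rail, then lower the board under control until it lies flat on the blue bed inside the end stop, and only then let go. Do not drop it, and leave the plain grey board where it is.

Things in the scene. Friction and masses are not known exactly. Their poses are not given: they have to be found in the camera images.
- tongued_grip (a point): Point to grip on the loose white plastic board, 0.2 kg, 110 (x) x 120 (y) x 14 mm. Black grip bar in its middle: 14 (x) x 60 (y), 40 mm tall. Point on the bar's axis, 39 mm above the underside, 25 above the upper face, 15 below the bar's top. Axes: z up, y along bar and tongue, x away from the tongue. Starts flat on the bench (z=0), left or right of the shaker, tongue roughly towards the robot.
- tongue_edge (a point): Middle of the lower outer edge of the white board's tongue, level with the underside: 75 mm in -x and 39 mm below the gripping point, same axes. The tongue sticks out 20 mm from the board's -x edge, is 110 mm long (y) and 6 mm thick, underside flush with the board's.
- groove_mouth (a point): Fixed shaker, flat blue bed 40 mm above bench. Point: on the bed, mid-groove, below the front edge of the rail's lip. Axes: z up, y along groove, x out of it over the bed, roughly away from robot. Groove 16 mm high, 26 deep (to x=-26), 150 long, ends open; rail to x=-38, top 24 above bed. End stop x=120 to 130, 18 high: board lies flat with 10 mm play, tongue 10-20 mm in; it cannot slide in flat.
- plain_grip (a point): Same point on the plain grey board, a lookalike to be left alone: same 110 x 120 x 14 mm and black grip bar, but grey and without a tongue. Point 39 mm above its underside. Flat on the bench on the other side of the shaker.
There are look-alikes about, which are no part of the job. Leave any green look-alike of the part that bears groove_mouth alone.

How it is judged (in metres and radians):
On the way, in this order (a step that is already met when the one before it is completed fails the run):
1. the tongue of the tilted white board is under the lip (5 mm or more inside the groove, within 20 mm of the rail's middle), the board tilted by more than 0.1 rad (x of tongue_edge in the frame of groove_mouth between -0.03 and -0.005 m and y of tongue_edge in the frame of groove_mouth between -0.02 and 0.02 m and z of tongue_edge in the frame of groove_mouth between -0.004 and 0.016 m and angle between tongued_grip's own z axis and vertical between 0.1 and 0.8 rad), for 0.05 s.
2. the board has been lowered flat (within 0.09 rad, tongue edge no more than 10 mm above the bed) while still held in the fingers (x of tongue_edge in the frame of groove_mouth between -0.03 and -0.005 m and y of tongue_edge in the frame of groove_mouth between -0.02 and 0.02 m and z of tongue_edge in the frame of groove_mouth between -0.004 and 0.01 m and angle between tongued_grip's own z axis and vertical below 0.09 rad and angle between the y axis of tongued_grip and the y axis of groove_mouth, either way round below 0.17 rad and contact force between the fingers and tongued above 0.5 N), for 0.1 s.
At the end, for the whole second after the job is handed in: The white board lies at rest and flat (within 0.06 rad) on the shaker's bed, tongue 5 mm or more inside the groove and its lower edge no more than 6 mm above the bed, within 20 mm of the rail's middle and within 0.17 rad of its direction (x of tongue_edge in the frame of groove_mouth between -0.03 and -0.005 m and y of tongue_edge in the frame of groove_mouth between -0.02 and 0.02 m and z of tongue_edge in the frame of groove_mouth between -0.004 and 0.006 m and angle between tongued_grip's own z axis and vertical below 0.06 rad and angle between the y axis of tongued_grip and the y axis of groove_mouth, either way round below 0.17 rad and linear speed of tongued below 0.02 m/s); the robot touches nothing.
It fails at once if the plain grey board is moved by more than 30 mm (distance of plain_grip from where it was at the start of the episode above 0.03 m).
It also fails if it takes over 43 s, if anything falls off the work surface, if the arm or the gripper's body presses on something with over 40 N, if the wrist force passes 120 N, or if a joint passes its speed limit or range.

## Working session

There is one attempt and no reset: what is moved stays moved. The work goes in short steps, Python scripts to look and compute and a tool call to move; the robot and the scene stay as the last step left them, time stands still between calls to the robot, and variables do not carry over. Pictures are saved under pics/ and viewed, and the job is handed in when it is done.

Besides the shell and the picture viewer there is one more tool, called as name(argument=value, ...), one argument or row to a line, values as JSON. servo_tool: Moves the arm, as the interface text tells. Its arguments: {"type":"object","properties":{"targets":{"type":"array","items":{"type":"object","properties":{"x":{"type":"number"},"y":{"type":"number"},"z":{"type":"number"},"ax":{"type":"number"},"ay":{"type":"number"},"az":{"type":"number"}}}},"hand":{"type":"number"}},"required":["targets"]}

```bash
mkdir -p pics; cat > h.py <<'E'
import numpy as np, cv2
from rig import r
def world(p,u,v,d=None):
    d=p['depth'][v,u] if d is None else d
    c=np.stack([(u-p['cx'])*d/p['fx'],(v-p['cy'])*d/p['fy'],d],-1)
    if 'R' in p: return (c-p['t'])@np.array(p['R'])
    s=p['st']; T=np.array(p['T_tool_cam']); t=c@T[:3,:3].T+T[:3,3]
    return t@np.array(s['tcp_rot']).T+np.array(s['ee_pos'])
def shot(n,f):
    s=r.read_state(); p=r.read_camera(n); p['st']=s
    cv2.imwrite('pics/'+f,p['frame']); return p
E
python3 - <<'E'
from h import *
s=r.read_state(); print(s)
for n in('top','scene'):
    p=shot(n,n+'1.png')
    for k in('tongued_grip','plain_grip','groove_mouth'):
        for q in r.regions_of(p,k):
            v,u=np.nonzero(q['pixels']); w=world(p,u,v); w=w[p['depth'][v,u]>0]
            print(n,k,round(q['score'],2),q['pixel'],len(u),np.median(w,0).round(3),w.min(0).round(3),w.max(0).round(3))
    for k in('tongued_grip','plain_grip','groove_mouth'):
        for q in r.recognise(p,k): 
            u,v=map(int,np.round(q['pixel'])); print(' rec',k,round(q['score'],2),q['pixel'],world(p,u,v).round(3))
E
```

```text
{'time': 0.0, 'joint_pos': array([66.30357   , 36.05605147,  2.20502237, 86.99286823, -1.54456187,
       57.08456948, -1.14675866]), 'qvel': array([-0.01675458, -0.04219819, -0.08617632, -0.02199405,  0.01575233,
        0.07646099, -0.06485199]), 'joint_efforts': array([-3.40006718e-04, -5.49720740e+01,  1.14336289e+00, -1.86629677e+01,
       -5.22895146e-02,  2.36264686e-02,  1.44264231e-04]), 'ee_pos': array([ 0.22130124, -0.61048659,  0.20460481]), 'tcp_rot': array([[ 9.40139931e-01,  3.40787954e-01, -6.92777443e-04],
       [ 3.40788649e-01, -9.40138445e-01,  1.67352132e-03],
       [-8.09908010e-05, -1.80943491e-03, -9.99998360e-01]]), 'contact_force': array([-0.07330258, -0.60174815, -0.3332316 ]), 'ft_torque': array([0.02184226, 0.02755866, 0.03368429]), 'grip_width': 0.0938353243068462}
top tongued_grip 0.6 [226.1, 166.9] 2173 [0.485 0.273 0.013] [ 0.41   0.199 -0.003] [0.565 0.346 0.057]
top plain_grip 0.9 [434.4, 169.1] 1891 [ 0.488 -0.278  0.014] [ 0.423 -0.353 -0.007] [ 0.558 -0.209  0.059]
top groove_mouth 0.87 [435.8, 260.9] 4652 [ 0.247 -0.274  0.04 ] [ 0.158 -0.375
[... 673 characters left out ...]
254.1] 2724 [ 0.504 -0.275  0.015] [ 0.421 -0.35  -0.   ] [ 0.562 -0.206  0.057]
scene groove_mouth 0.94 [188.5, 181.8] 4140 [ 0.274 -0.275  0.041] [ 0.028 -0.38   0.   ] [ 0.346 -0.192  0.069]
scene groove_mouth 0.93 [336.7, 195.0] 4439 [0.363 0.061 0.041] [ 0.135 -0.038 -0.001] [0.448 0.185 0.068]
scene groove_mouth 0.82 [339.8, 273.4] 8429 [0.621 0.018 0.041] [ 0.422 -0.07  -0.001] [0.703 0.13  0.068]
 rec tongued_grip 0.93 [451.3, 232.7] [0.505 0.267 0.016]
 rec plain_grip 0.7 [178.9, 257.1] [ 0.51  -0.274  0.016]
 rec groove_mouth 0.92 [339.2, 273.6] [0.621 0.014 0.042]
 rec groove_mouth 0.88 [338.4, 192.4] [0.361 0.058 0.041]
 rec groove_mouth 0.87 [190.8, 181.2] [ 0.273 -0.273  0.043]
```

View pics/top1.png

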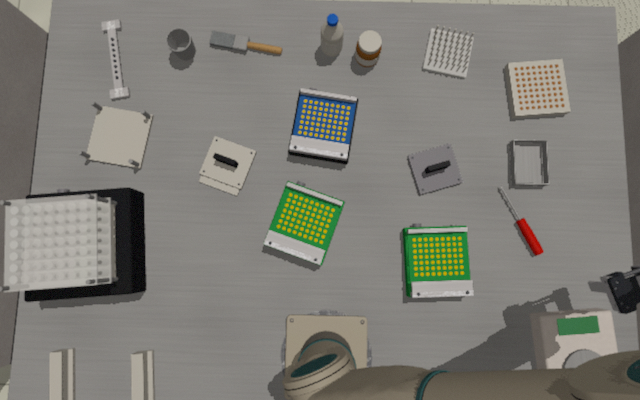

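View pics/scene1.png

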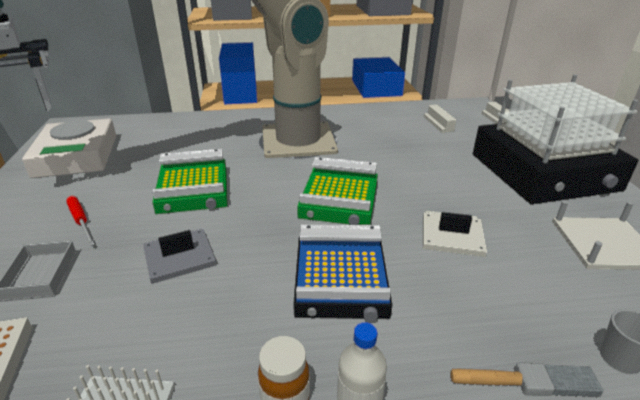

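```bash
python3 - <<'E'
import cv2
a=cv2.imread('pics/top1.png');b=cv2.imread('pics/scene1.png')
cv2.imwrite('pics/crop1.png',cv2.resize(a[80:290,170:370],None,fx=2.8,fy=2.8,interpolation=2))
cv2.imwrite('pics/crop2.png',cv2.resize(b[150:350,250:520],None,fx=2.9,fy=2.9,interpolation=2))
E
```

```text
(no output)
```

View pics/crop1.png

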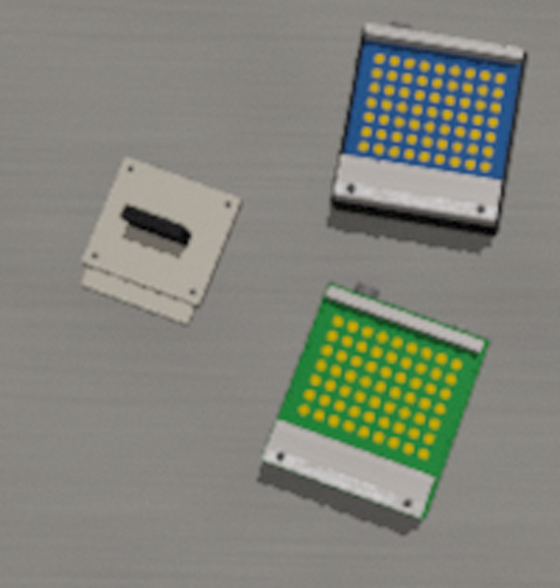

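View pics/crop2.png

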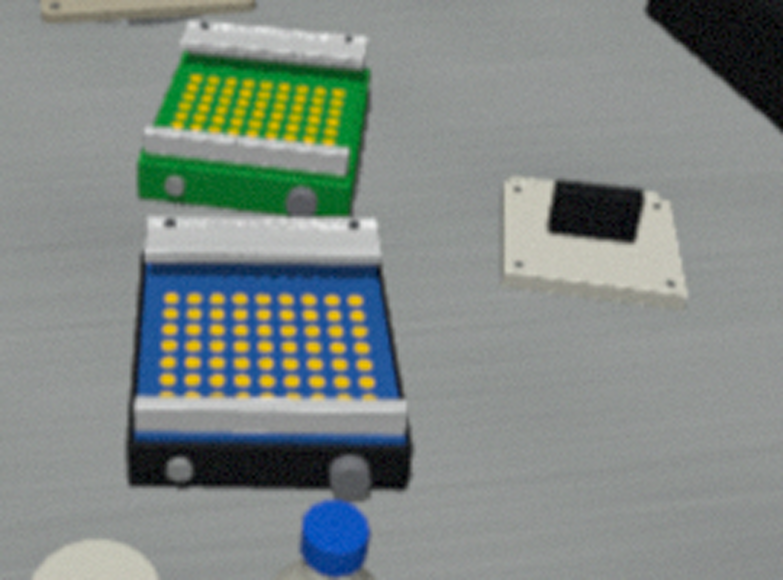

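Candidates in the top picture:
- **Boards:** the white board is at (226,167), with its tongue visible on the robot side. The grey lookalike is at (435,169).
- **Shakers:** the blue-bed one is at (322,124). The green lookalikes are at (305,224) and (436,261).

I choose the white board and the blue shaker. The crops confirm both: the board has a tongue, and the shaker has a blue bed with its wide rail on the robot side. Next I measure their poses.

```bash
cat > meas.py <<'E'
from h import *
def rect(P,name):
    c,(a,b),th=cv2.minAreaRect((P[:,:2]*1000).astype(np.float32)); 
    print(name,len(P),'c',np.round(c,1),'size',round(a,1),round(b,1),'th',round(th,1),'mean',P.mean(0).round(4),'zmed',np.median(P[:,2]).round(4))
def cloud(p,lo,hi):
    v,u=np.nonzero(p['depth']>0); w=world(p,u,v); col=p['frame'][v,u].astype(int)
    m=((w>lo)&(w<hi)).all(1); return w[m],col[m],u[m],v[m]
def pca(P,name):
    q=P[:,:2]; m=q.mean(0); e,V=np.linalg.eigh(np.cov((q-m).T)); a=V[:,1]; a=a*np.sign(a[1])
    s=(q-m)@a; t=(q-m)@V[:,0]
    print(name,len(P),'mean',m.round(4),'yaw of axis from +y',np.degrees(np.arctan2(-a[0],a[1])).round(2),'ext',np.ptp(s).round(4),np.ptp(t).round(4))
E
python3 - <<'E'
from meas import *
for n in('top','scene'):
    p=r.read_camera(n)
    w,c,_,_=cloud(p,[.38,.17,-.01],[.6,.38,.1])
    br=c.sum(1)
    pca(w[(w[:,2]>.035)],n+' bar')
    f=w[(w[:,2]>.010)&(w[:,2]<.018)&(br>350)]; rect(f,n+' face')
    f=w[(w[:,2]>.003)&(br>350)]; rect(f,n+' face+tongue')
    w,c,_,_=cloud(p,[.47,-.1,.0],[.75,.15,.1])
    m=(w[:,2]>.059); rl=w[m&(w[:,0]<.58)]; rect(rl,n+' rail'); pca(rl,n+' rail')
    es=w[(w[:,2]>.052)&(w[:,0]>.62)]; pca(es,n+' stop'); print('zmax rail',np.median(rl[:,2]),np.median(es[:,2]))
    bed=w[(c[:,0]>c[:,2]+40)&(w[:,2]>.03)]; rect(bed,n+' bed')
E
```

```text
top bar 152 mean [0.4946 0.2703] yaw of axis from +y -18.52 ext 0.0597 0.0143
top face 1407 c [491.7 274.3] size 120.8 121.1 th 70.2 mean [0.4955 0.2717 0.0134] zmed 0.0134
top face+tongue 2073 c [491.  275.1] size 218.3 209.8 th 0.1 mean [0.4868 0.2736 0.0115] zmed 0.0123
top rail 849 c [531.7  28.8] size 149.4 39.4 th 81.7 mean [0.5312 0.0287 0.0636] zmed 0.0636
top rail 849 mean [0.5312 0.0287] yaw of axis from +y -8.14 ext 0.1494 0.0397
top stop 237 mean [0.6732 0.0066] yaw of axis from +y -8.42 ext 0.1472 0.0121
zmax rail 0.0636438380722188 0.05709993362828977
top bed 1354 c [609.1  19. ] size 152.8 120.1 th 81.8 mean [0.6133 0.0173 0.0394] zmed 0.0393
scene bar 366 mean [0.4999 0.2727] yaw of axis from +y -19.34 ext 0.0594 0.0168
scene face 1537 c [496.3 274.4] size 120.1 114.8 th 70.8 mean [0.5105 0.2677 0.0147] zmed 0.0149
scene face+tongue 1869 c [490.3 275. ] size 208.5 218.0 th 89.9 mean [0.5109 0.2671 0.013 ] zmed 0.0146
scene rail 1191 c [531.   31.3] size 150.2 43.3 th 81.5 mean [0.5341 0.0306 0.0645] zmed 0.0648
scene rail 1191 mean [0.5341 0.0306] yaw of axis from +y -8.27 ext 0.1502 0.0435
scene stop 691 mean [0.6753 0.0099] yaw of axis from +y -8.26 ext 0.1491 0.0136
zmax rail 0.06477077683102977 0.0581866293210721
scene bed 2784 c [606.5  20.3] size 153.5 155.9 th 81.5 mean [0.6007 0.0207 0.0407] zmed 0.0409
```

servo_tool(
  targets=[
    {"x":0.044,"y":0.07,"z":0,"az":0.05},
    {"x":0.066,"y":0.105,"z":0,"az":0.1},
    {"x":0.088,"y":0.14,"z":0,"az":0.2},
    {"x":0.11,"y":0.175,"z":0,"az":0.3},
    {"x":0.132,"y":0.21,"z":0,"az":0.4},
    {"x":0.154,"y":0.245,"z":0,"az":0.5},
    {"x":0.176,"y":0.28,"z":0,"az":0.6},
    {"x":0.198,"y":0.315,"z":0,"az":0.7},
    {"x":0.22,"y":0.35,"z":0,"az":0.8},
    {"x":0.22,"y":0.4,"z":0,"az":0.888},
    {"x":0.23,"y":0.45,"z":0,"az":0.888},
    {"x":0.235,"y":0.5,"z":0,"az":0.888},
    {"x":0.24,"y":0.55,"z":0,"az":0.888},
    {"x":0.245,"y":0.6,"z":0,"az":0.888},
    {"x":0.25,"y":0.65,"z":0,"az":0.888},
    {"x":0.255,"y":0.7,"z":0,"az":0.888},
    {"x":0.26,"y":0.75,"z":0,"az":0.888},
    {"x":0.265,"y":0.8,"z":0,"az":0.888},
    {"x":0.27,"y":0.85,"z":-0.015,"az":0.888},
    {"x":0.2737,"y":0.8825,"z":-0.03,"az":0.888},
  ],
)

```text
$.targets[0]: bad value
```

servo_tool(
  targets=[
    {"x":0},
    {"x":0},
    {"x":0},
  ],
)

```text
$.targets[0]: bad value
```

servo_tool(
  targets=[
    {"x":0.0,"y":0.0,"z":0.0,"ax":0.0,"ay":0.0,"az":0.05},
  ],
)

```text
time: 0.9
ee_pos: [0.2216, -0.6111, 0.2055]
tcp_rot: [[0.922, 0.388, -0.0], [0.388, -0.922, -0.0], [-0.0, 0.0, -1.0]]
contact_force: [0.1, 0.3, -1.2]
grip_width: 0.094
```

servo_tool(
  targets=[
    {"x":0.026,"y":0.042,"z":0.0,"ax":0.0,"ay":0.0,"az":0.05},
    {"x":0.052,"y":0.084,"z":0.0,"ax":0.0,"ay":0.0,"az":0.1},
    {"x":0.078,"y":0.126,"z":0.0,"ax":0.0,"ay":0.0,"az":0.2},
    {"x":0.104,"y":0.168,"z":0.0,"ax":0.0,"ay":0.0,"az":0.3},
    {"x":0.13,"y":0.21,"z":0.0,"ax":0.0,"ay":0.0,"az":0.4},
    {"x":0.156,"y":0.252,"z":0.0,"ax":0.0,"ay":0.0,"az":0.5},
    {"x":0.18,"y":0.294,"z":0.0,"ax":0.0,"ay":0.0,"az":0.6},
    {"x":0.204,"y":0.336,"z":0.0,"ax":0.0,"ay":0.0,"az":0.7},
    {"x":0.222,"y":0.38,"z":0.0,"ax":0.0,"ay":0.0,"az":0.8},
    {"x":0.23,"y":0.43,"z":0.0,"ax":0.0,"ay":0.0,"az":0.838},
    {"x":0.235,"y":0.48,"z":0.0,"ax":0.0,"ay":0.0,"az":0.838},
    {"x":0.24,"y":0.53,"z":0.0,"ax":0.0,"ay":0.0,"az":0.838},
    {"x":0.245,"y":0.58,"z":0.0,"ax":0.0,"ay":0.0,"az":0.838},
    {"x":0.25,"y":0.63,"z":0.0,"ax":0.0,"ay":0.0,"az":0.838},
    {"x":0.255,"y":0.68,"z":0.0,"ax":0.0,"ay":0.0,"az":0.838},
    {"x":0.26,"y":0.73,"z":0.0,"ax":0.0,"ay":0.0,"az":0.838},
    {"x":0.265,"y":0.78,"z":0.0,"ax":0.0,"ay":0.0,"az":0.838},
    {"x":0.27,"y":0.83,"z":-0.01,"ax":0.0,"ay":0.0,"az":0.838},
    {"x":0.273,"y":0.87,"z":-0.02,"ax":0.0,"ay":0.0,"az":0.838},
    {"x":0.273,"y":0.883,"z":-0.03,"ax":0.0,"ay":0.0,"az":0.838},
  ],
)

```text
time: 2.9
ee_pos: [0.494, 0.2784, 0.1754]
tcp_rot: [[0.323, 0.946, 0.001], [0.946, -0.323, 0.004], [0.004, -0.0, -1.0]]
contact_force: [-0.8, 0.2, 0.4]
grip_width: 0.0936
```

servo_tool(
  targets=[
    {"x":0.0,"y":0.0,"z":0.0,"ax":0.0,"ay":0.0,"az":0.0},
    {"x":0.0,"y":0.0,"z":0.0,"ax":0.0,"ay":0.0,"az":0.0},
  ],
)

```text
time: 3.1
ee_pos: [0.4946, 0.2699, 0.1752]
tcp_rot: [[0.33, 0.944, -0.001], [0.944, -0.33, -0.002], [-0.002, 0.0, -1.0]]
contact_force: [0.2, 0.0, 0.4]
grip_width: 0.094
```

```bash
python3 - <<'E'
from meas import *
p=shot('wrist','w1.png'); s=p['st']; print(s['ee_pos'],s['tcp_rot'].round(3),s['joint_pos'].round(1),s['time'])
w,c,_,_=cloud(p,[.38,.17,-.02],[.6,.38,.1]); br=c.sum(1)
pca(w[w[:,2]>.035],'bar'); rect(w[w[:,2]>.035],'bar'); f=w[(w[:,2]>.010)&(w[:,2]<.018)&(br>350)]; rect(f,'face')
print(np.percentile(w[:,2],[1,50,99]))
E
```

```text
[0.49460622 0.26993149 0.17523706] [[ 0.33   0.944 -0.001]
 [ 0.944 -0.33  -0.002]
 [-0.002  0.    -1.   ]] [-21.2  31.6 -15.7 102.6  11.2  47.4 -61.6] 3.1
bar 1084 mean [0.4955 0.2767] yaw of axis from +y -19.28 ext 0.0605 0.0137
bar 1084 c [494.8 274.8] size 60.5 13.7 th 70.7 mean [0.4955 0.2767 0.0531] zmed 0.0535
face 8753 c [494.6 274.7] size 120.4 110.3 th 70.9 mean [0.5039 0.2705 0.0137] zmed 0.0137
[-0.00188351  0.00031146  0.0537626 ]
```

View pics/w1.png

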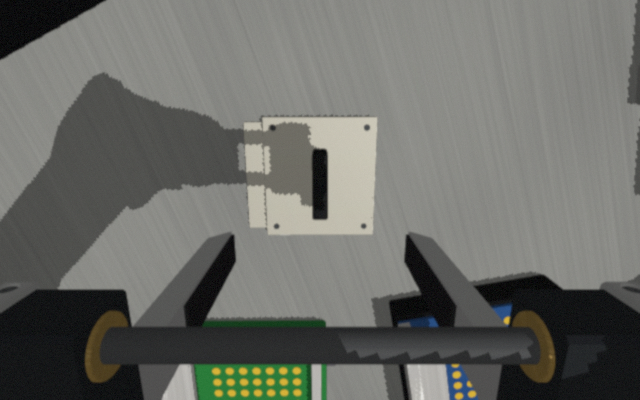

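The wrist picture shows the white board at (320,175), its tongue on the left at (255,175) and the bar at (320,184). The bar and the face rectangle agree on a centre of (0.495, 0.2747), with axis yaw -19.3°. I'll descend and grip.

servo_tool(
  targets=[
    {"x":0.0,"y":0.003,"z":-0.03,"ax":0.0,"ay":0.0,"az":0.0},
    {"x":0.0,"y":0.003,"z":-0.06,"ax":0.0,"ay":0.0,"az":0.0},
    {"x":0.0,"y":0.003,"z":-0.09,"ax":0.0,"ay":0.0,"az":0.0},
    {"x":0.0,"y":0.003,"z":-0.12,"ax":0.0,"ay":0.0,"az":0.0},
    {"x":0.0,"y":0.003,"z":-0.14,"ax":0.0,"ay":0.0,"az":0.0},
    {"x":0.0,"y":0.003,"z":-0.15,"ax":0.0,"ay":0.0,"az":0.0},
    {"x":0.0,"y":0.003,"z":-0.154,"ax":0.0,"ay":0.0,"az":0.0},
    {"x":0.0,"y":0.003,"z":-0.154,"ax":0.0,"ay":0.0,"az":0.0},
    {"x":0.0,"y":0.003,"z":-0.154,"ax":0.0,"ay":0.0,"az":0.0},
  ],
)

```text
time: 4.05
ee_pos: [0.4955, 0.275, 0.0226]
tcp_rot: [[0.329, 0.944, 0.002], [0.944, -0.329, 0.001], [0.001, 0.001, -1.0]]
contact_force: [-0.1, 0.6, -0.7]
grip_width: 0.0939
```

servo_tool(
  hand=0.0,
  targets=[
    {"x":0.0,"y":0.0,"z":0.0,"ax":0.0,"ay":0.0,"az":0.0},
    {"x":0.0,"y":0.0,"z":0.0,"ax":0.0,"ay":0.0,"az":0.0},
    {"x":0.0,"y":0.0,"z":0.0,"ax":0.0,"ay":0.0,"az":0.0},
    {"x":0.0,"y":0.0,"z":0.0,"ax":0.0,"ay":0.0,"az":0.0},
    {"x":0.0,"y":0.0,"z":0.0,"ax":0.0,"ay":0.0,"az":0.0},
    {"x":0.0,"y":0.0,"z":0.0,"ax":0.0,"ay":0.0,"az":0.0},
    {"x":0.0,"y":0.0,"z":0.0,"ax":0.0,"ay":0.0,"az":0.0},
    {"x":0.0,"y":0.0,"z":0.0,"ax":0.0,"ay":0.0,"az":0.0},
  ],
)

```text
time: 4.85
ee_pos: [0.4946, 0.2749, 0.0214]
tcp_rot: [[0.329, 0.944, -0.0], [0.944, -0.329, 0.0], [0.0, -0.0, -1.0]]
contact_force: [-1.0, 0.5, 0.0]
grip_width: 0.0334
```

servo_tool(
  targets=[
    {"x":0.0,"y":0.0,"z":0.0,"ax":0.0,"ay":0.0,"az":0.0},
    {"x":0.0,"y":0.0,"z":0.0,"ax":0.0,"ay":0.0,"az":0.0},
    {"x":0.0,"y":0.0,"z":0.0,"ax":0.0,"ay":0.0,"az":0.0},
    {"x":0.0,"y":0.0,"z":0.0,"ax":0.0,"ay":0.0,"az":0.0},
    {"x":0.0,"y":0.0,"z":0.0,"ax":0.0,"ay":0.0,"az":0.0},
    {"x":0.0,"y":0.0,"z":0.0,"ax":0.0,"ay":0.0,"az":0.0},
  ],
)

```text
time: 5.45
ee_pos: [0.4948, 0.2748, 0.0215]
tcp_rot: [[0.329, 0.944, 0.0], [0.944, -0.329, 0.0], [0.0, 0.0, -1.0]]
contact_force: [1.1, -0.2, -0.1]
grip_width: 0.0135
```

```bash
cat > plan.py <<'E'
import numpy as np, sys
from scipy.spatial.transform import Rotation as Ro
G=np.array([.5508,.0275,.040]); YG=-8.25; YB=-19.25
def tcp(x,z,th,y=0.,G=G):
    g=Ro.from_euler('z',YG,degrees=True)
    t=Ro.from_rotvec([0,-th,0])   # in groove frame
    off=t.apply(np.array([.075,0,.0212]))
    return G+g.apply(np.array([x,y,z])+off), g*t   # board orientation
P0=np.array([.495,.275,.021]); R0=Ro.from_euler('z',YB,degrees=True)
def rel(a,b):
    d=b[0]-a[0]; v=(b[1]*a[1].inv()).as_rotvec(); return np.r_[d,v].round(4)
E
python3 - <<'E'
from plan import *
up=(P0+[0,0,.1],R0); print('hover from lifted',rel(up,tcp(.015,.06,.22)))
E
```

```text
hover from lifted [ 0.1385 -0.2595  0.0161 -0.0524 -0.214   0.1912]
```

servo_tool(
  targets=[
    {"x":0.0,"y":0.0,"z":0.01,"ax":0.0,"ay":0.0,"az":0.0},
    {"x":0.0,"y":0.0,"z":0.03,"ax":0.0,"ay":0.0,"az":0.0},
    {"x":0.0,"y":0.0,"z":0.05,"ax":0.0,"ay":0.0,"az":0.0},
    {"x":0.0,"y":0.0,"z":0.07,"ax":0.0,"ay":0.0,"az":0.0},
    {"x":0.0,"y":0.0,"z":0.09,"ax":0.0,"ay":0.0,"az":0.0},
    {"x":0.0,"y":0.0,"z":0.1,"ax":0.0,"ay":0.0,"az":0.0},
    {"x":0.0,"y":0.0,"z":0.1,"ax":0.0,"ay":0.0,"az":0.0},
  ],
)

```text
time: 6.15
ee_pos: [0.4951, 0.2754, 0.1229]
tcp_rot: [[0.329, 0.944, 0.002], [0.944, -0.329, 0.001], [0.002, 0.002, -1.0]]
contact_force: [0.5, -0.7, -3.1]
grip_width: 0.0138
```

servo_tool(
  targets=[
    {"x":0.012,"y":-0.022,"z":0.016,"ax":-0.005,"ay":-0.02,"az":0.018},
    {"x":0.026,"y":-0.048,"z":0.016,"ax":-0.01,"ay":-0.04,"az":0.036},
    {"x":0.04,"y":-0.075,"z":0.016,"ax":-0.015,"ay":-0.06,"az":0.055},
    {"x":0.054,"y":-0.101,"z":0.016,"ax":-0.02,"ay":-0.084,"az":0.075},
    {"x":0.068,"y":-0.127,"z":0.016,"ax":-0.026,"ay":-0.106,"az":0.095},
    {"x":0.082,"y":-0.154,"z":0.016,"ax":-0.031,"ay":-0.127,"az":0.113},
    {"x":0.096,"y":-0.18,"z":0.016,"ax":-0.036,"ay":-0.148,"az":0.132},
    {"x":0.11,"y":-0.206,"z":0.016,"ax":-0.041,"ay":-0.17,"az":0.152},
    {"x":0.122,"y":-0.229,"z":0.016,"ax":-0.046,"ay":-0.19,"az":0.17},
    {"x":0.132,"y":-0.248,"z":0.016,"ax":-0.05,"ay":-0.205,"az":0.183},
    {"x":0.1385,"y":-0.2595,"z":0.016,"ax":-0.0524,"ay":-0.214,"az":0.191},
    {"x":0.1385,"y":-0.2595,"z":0.016,"ax":-0.0524,"ay":-0.214,"az":0.191},
    {"x":0.1385,"y":-0.2595,"z":0.016,"ax":-0.0524,"ay":-0.214,"az":0.191},
    {"x":0.1385,"y":-0.2595,"z":0.016,"ax":-0.0524,"ay":-0.214,"az":0.191},
  ],
)

```text
time: 7.55
ee_pos: [0.6326, 0.0174, 0.1373]
tcp_rot: [[0.141, 0.966, 0.215], [0.99, -0.138, -0.03], [0.001, 0.217, -0.976]]
contact_force: [-0.7, -0.3, -3.5]
grip_width: 0.0137
```

```bash
python3 - <<'E'
from meas import *
from plan import G,YG,Ro
p=shot('scene','s2.png');q=shot('top','t2.png'); s=q['st']; print(s['ee_pos'],s['tcp_rot'].round(3),s['grip_width'],s['contact_force'])
A=Ro.from_matrix(s['tcp_rot']).as_matrix()
# predicted tongue edge from measured tcp
bz=-A[:,2]; bx=A[:,1]; te=s['ee_pos']-.075*bx-.0212*bz
print('pred tongue in G',Ro.from_euler('z',-YG,degrees=True).apply(te-G).round(4),'tilt',np.arccos(bz[2]),'yaw',np.degrees(np.arctan2(bx[1],bx[0])))
for n,pp in(('scene',p),('top',q)):
  for g in r.regions_of(pp,'tongued_grip'):
    v,u=np.nonzero(g['pixels']&(pp['depth']>0)); w=world(pp,u,v); c=pp['frame'][v,u].astype(int).sum(1)
    b=(w-te)@np.stack([bx,-A[:,0]*0+np.cross(bz,bx),bz],1)*1000
    f=b[(c>300)]; print(n,g['score'],len(f),'board-frame pct', np.percentile(f,[1,5,50,95,99],axis=0).round(1).tolist())
    up=f[(f[:,2]>8)&(f[:,2]<20)&(f[:,0]>20)]
    if len(up)>30:
      A_=np.c_[up[:,:2],np.ones(len(up))]; print(' plane',np.linalg.lstsq(A_,up[:,2],rcond=None)[0].round(4),len(up))
E
python3 - <<'E'
import cv2
b=cv2.imread('pics/s2.png'); cv2.imwrite('pics/s2c.png',cv2.resize(b[110:330,230:480],None,fx=2.7,fy=2.7,interpolation=2))
E
```

```text
[0.63267191 0.01733144 0.13740874] [[ 0.141  0.966  0.216]
 [ 0.99  -0.137 -0.03 ]
 [ 0.001  0.218 -0.976]] 0.014007972129758873 [ 0.37042523  0.08565548 -2.76218615]
pred tongue in G [0.0139 0.0015 0.0604] tilt 0.21941529202543827 yaw -8.089554746015168
scene 0.83 2250 board-frame pct [[22.7, -57.6, 1.8], [36.6, -54.0, 3.9], [109.3, -2.7, 14.3], [130.2, 54.9, 15.4], [131.0, 58.6, 15.8]]
 plane [-2.21000e-02 -1.60000e-03  1.61476e+01] 1923
top 0.42 79 board-frame pct [[21.1, 40.1, 7.0], [24.1, 41.1, 9.3], [39.9, 50.2, 13.0], [54.0, 56.3, 15.7], [56.1, 57.0, 17.3]]
 plane [ 0.0514 -0.052  13.4135] 78
```

View pics/s2c.png

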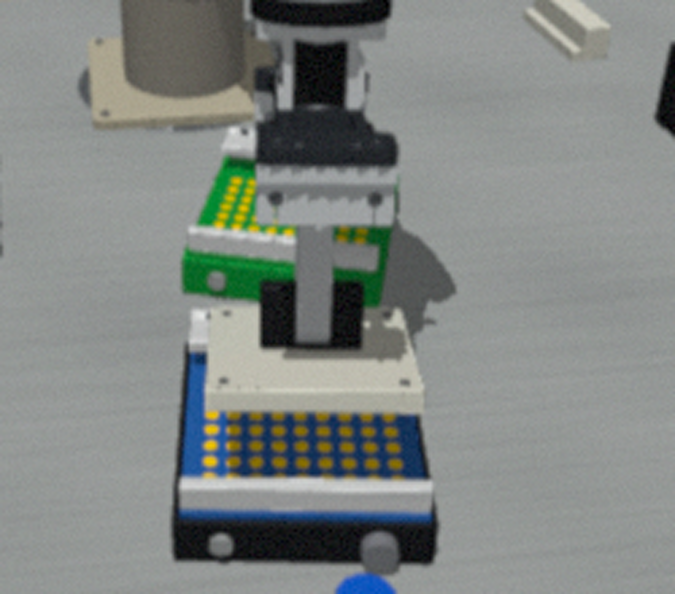

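View pics/t2.png

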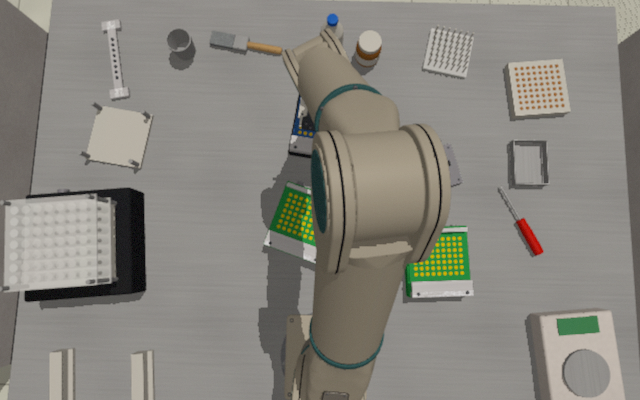

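The scene picture crop shows the board tilted over the blue bed, with its far edge at about row 400 and the end stop at row 495. The board edges measured in the predicted tongue frame match: far edge 130 mm, sides ±58 mm. I'll descend to 4 mm above the bed.

servo_tool(
  targets=[
    {"x":0.0,"y":0.0,"z":-0.015,"ax":0.0,"ay":0.0,"az":0.0},
    {"x":0.0,"y":0.0,"z":-0.03,"ax":0.0,"ay":0.0,"az":0.0},
    {"x":0.0,"y":0.0,"z":-0.042,"ax":0.0,"ay":0.0,"az":0.0},
    {"x":0.0,"y":0.0,"z":-0.05,"ax":0.0,"ay":0.0,"az":0.0},
    {"x":0.0,"y":0.0,"z":-0.054,"ax":0.0,"ay":0.0,"az":0.0},
    {"x":0.0,"y":0.0,"z":-0.056,"ax":0.0,"ay":0.0,"az":0.0},
    {"x":0.0,"y":0.0,"z":-0.056,"ax":0.0,"ay":0.0,"az":0.0},
    {"x":0.0,"y":0.0,"z":-0.056,"ax":0.0,"ay":0.0,"az":0.0},
  ],
)

```text
time: 8.55
ee_pos: [0.6335, 0.0155, 0.082]
tcp_rot: [[0.143, 0.966, 0.217], [0.99, -0.139, -0.031], [0.0, 0.219, -0.976]]
contact_force: [-0.3, -0.1, -3.3]
grip_width: 0.0137
```

```bash
cat > chk.py <<'E'
from meas import *
from plan import G,YG,Ro
def chk():
    s=r.read_state(); A=np.array(s['tcp_rot']); bz=-A[:,2]; bx=A[:,1]; te=s['ee_pos']-.075*bx-.0212*bz
    print(s['time'],'tongue in G',Ro.from_euler('z',-YG,degrees=True).apply(te-G).round(4),'tilt',np.arccos(bz[2]).round(3),'F',s['contact_force'].round(1),'w',s['grip_width'].round(4))
    return te,np.stack([bx,np.cross(bz,bx),bz],1)
E
python3 - <<'E'
from chk import *
te,B=chk(); p=shot('scene','s3.png')
cv2.imwrite('pics/s3c.png',cv2.resize(p['frame'][150:330,250:470],None,fx=3.2,fy=3.2,interpolation=2))
for g in r.regions_of(p,'tongued_grip')[:1]:
    v,u=np.nonzero(g['pixels']&(p['depth']>0)); w=world(p,u,v); c=p['frame'][v,u].astype(int).sum(1); b=(w-te)@B*1000; f=b[c>300]
    print(np.percentile(f,[1,5,50,95,99],axis=0).round(1).tolist())
    up=f[(f[:,2]>8)&(f[:,2]<20)&(f[:,0]>20)]; print(np.linalg.lstsq(np.c_[up[:,:2],np.ones(len(up))],up[:,2],rcond=None)[0].round(4))
E
```

```text
Traceback (most recent call last):
  File "chk.py", line 5, in chk
    print(s['time'],'tongue in G',Ro.from_euler('z',-YG,degrees=True).apply(te-G).round(4),'tilt',np.arccos(bz[2]).round(3),'F',s['contact_force'].round(1),'w',s['grip_width'].round(4))
                                                                                                                                                                ^^^^^^^^^^^^^^^^^^^^^
AttributeError: 'float' object has no attribute 'round'
```

```bash
sed -i "s/s\['grip_width'\].round(4)/s['grip_width']/" chk.py
python3 - <<'E'
from chk import *
te,B=chk(); p=shot('scene','s3.png')
cv2.imwrite('pics/s3c.png',cv2.resize(p['frame'][150:330,250:470],None,fx=3.2,fy=3.2,interpolation=2))
for g in r.regions_of(p,'tongued_grip')[:1]:
    v,u=np.nonzero(g['pixels']&(p['depth']>0)); w=world(p,u,v); c=p['frame'][v,u].astype(int).sum(1); b=(w-te)@B*1000; f=b[c>300]
    print(np.percentile(f,[1,5,50,95,99],axis=0).round(1).tolist())
    up=f[(f[:,2]>8)&(f[:,2]<20)&(f[:,0]>20)]; print(np.linalg.lstsq(np.c_[up[:,:2],np.ones(len(up))],up[:,2],rcond=None)[0].round(4))
E
```

```text
8.55 tongue in G [ 0.015  -0.0001  0.0049] tilt 0.221 F [-0.3 -0.1 -3.3] w 0.013702859891097112
[[20.7, -59.1, 0.9], [33.1, -55.4, 3.6], [107.0, -4.8, 14.4], [130.2, 55.5, 15.6], [131.1, 59.3, 16.3]]
[-1.91000e-02 -3.00000e-04  1.60374e+01]
```

View pics/s3c.png

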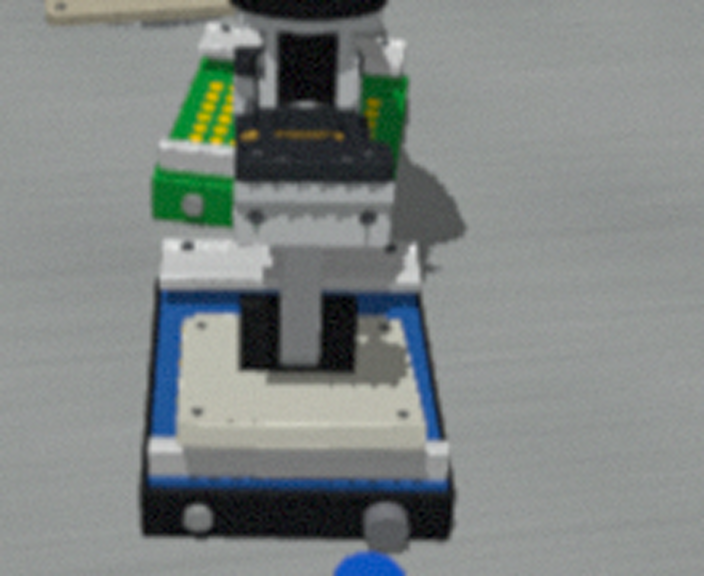

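The crop shows the board centred between the shaker's sides and overhanging the end stop, with the rail free behind it. Now I'll slide the tongue in by 28 mm.

servo_tool(
  targets=[
    {"x":-0.003,"y":0.0004,"z":-0.0005,"ax":0.0,"ay":0.0,"az":0.0},
    {"x":-0.006,"y":0.0009,"z":-0.001,"ax":0.0,"ay":0.0,"az":0.0},
    {"x":-0.009,"y":0.0013,"z":-0.001,"ax":0.0,"ay":0.0,"az":0.0},
    {"x":-0.012,"y":0.0017,"z":-0.001,"ax":0.0,"ay":0.0,"az":0.0},
    {"x":-0.015,"y":0.0022,"z":-0.001,"ax":0.0,"ay":0.0,"az":0.0},
    {"x":-0.018,"y":0.0026,"z":-0.001,"ax":0.0,"ay":0.0,"az":0.0},
    {"x":-0.021,"y":0.003,"z":-0.001,"ax":0.0,"ay":0.0,"az":0.0},
    {"x":-0.024,"y":0.0035,"z":-0.001,"ax":0.0,"ay":0.0,"az":0.0},
    {"x":-0.026,"y":0.0038,"z":-0.001,"ax":0.0,"ay":0.0,"az":0.0},
    {"x":-0.0277,"y":0.004,"z":-0.001,"ax":0.0,"ay":0.0,"az":0.0},
    {"x":-0.0277,"y":0.004,"z":-0.001,"ax":0.0,"ay":0.0,"az":0.0},
    {"x":-0.0277,"y":0.004,"z":-0.001,"ax":0.0,"ay":0.0,"az":0.0},
    {"x":-0.0277,"y":0.004,"z":-0.001,"ax":0.0,"ay":0.0,"az":0.0},
  ],
)

```text
time: 9.95
ee_pos: [0.6056, 0.0194, 0.0805]
tcp_rot: [[0.143, 0.966, 0.216], [0.99, -0.139, -0.031], [-0.0, 0.218, -0.976]]
contact_force: [0.1, -0.8, -3.8]
grip_width: 0.0138
```

```bash
python3 - <<'E'
from chk import *
te,B=chk(); p=shot('scene','s4.png')
cv2.imwrite('pics/s4c.png',cv2.resize(p['frame'][150:330,250:470],None,fx=3.2,fy=3.2,interpolation=2))
for g in r.regions_of(p,'tongued_grip')[:1]:
    v,u=np.nonzero(g['pixels']&(p['depth']>0)); w=world(p,u,v); c=p['frame'][v,u].astype(int).sum(1); b=(w-te)@B*1000; f=b[c>300]
    print(np.percentile(f,[1,5,50,95,99],axis=0).round(1).tolist())
    up=f[(f[:,2]>8)&(f[:,2]<20)&(f[:,0]>20)]; print(np.linalg.lstsq(np.c_[up[:,:2],np.ones(len(up))],up[:,2],rcond=None)[0].round(4))
from plan import *
a=tcp(-.013,.003,.22)
for x,z,t in[(-.0132,.003,.19),(-.0135,.003,.16),(-.0138,.003,.13),(-.014,.0025,.1),(-.0145,.002,.07),(-.0145,.002,.04),(-.0145,.0015,.02),(-.0145,.001,0)]: print(rel(a,tcp(x,z,t)).tolist())
E
```

```text
9.95 tongue in G [-0.0132 -0.0002  0.0034] tilt 0.22 F [ 0.1 -0.8 -3.8] w 0.013840950762437736
[[21.4, -58.5, 1.1], [34.9, -54.6, 3.5], [107.4, -3.4, 14.5], [130.3, 55.0, 15.8], [131.3, 58.8, 17.6]]
[-2.05000e-02 -4.00000e-04  1.61892e+01]
[0.0009, -0.0001, -0.0021, 0.0043, 0.0297, 0.0]
[0.0016, -0.0002, -0.0042, 0.0086, 0.0594, 0.0]
[0.0022, -0.0003, -0.0063, 0.0129, 0.0891, 0.0]
[0.0029, -0.0004, -0.009, 0.0172, 0.1188, 0.0]
[0.0032, -0.0005, -0.0117, 0.0215, 0.1484, 0.0]
[0.004, -0.0006, -0.0139, 0.0258, 0.1781, 0.0]
[0.0044, -0.0006, -0.0159, 0.0287, 0.1979, 0.0]
[0.0049, -0.0007, -0.0179, 0.0316, 0.2177, 0.0]
```

View pics/s4c.png

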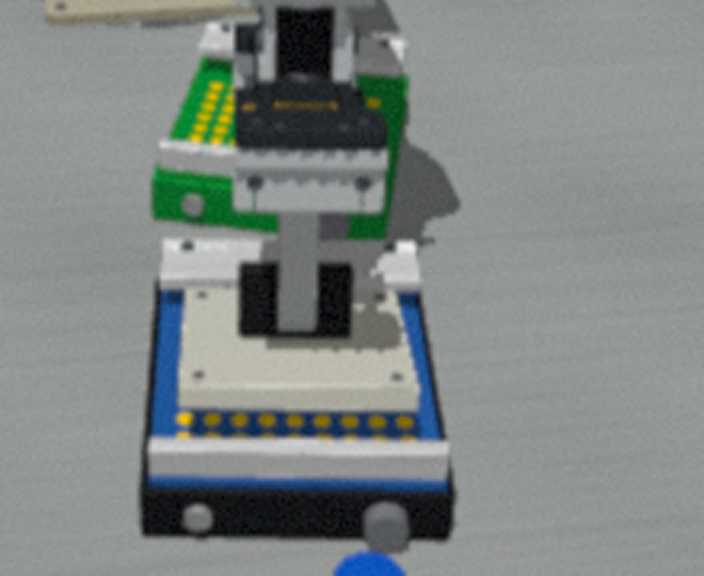

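The tongue is under the lip: the board's near edge is at the rail, row ~290 in the crop, the far edge is clear of the stop, and no contact force shows. Now I'll lower it, stopping first at about 0.04 rad.

servo_tool(
  targets=[
    {"x":0.0005,"y":0.0,"z":-0.001,"ax":0.002,"ay":0.015,"az":0.0},
    {"x":0.0009,"y":-0.0001,"z":-0.0021,"ax":0.0043,"ay":0.0297,"az":0.0},
    {"x":0.0012,"y":-0.0001,"z":-0.0032,"ax":0.0065,"ay":0.0445,"az":0.0},
    {"x":0.0016,"y":-0.0002,"z":-0.0042,"ax":0.0086,"ay":0.0594,"az":0.0},
    {"x":0.0019,"y":-0.0002,"z":-0.0053,"ax":0.0107,"ay":0.0743,"az":0.0},
    {"x":0.0022,"y":-0.0003,"z":-0.0063,"ax":0.0129,"ay":0.0891,"az":0.0},
    {"x":0.0026,"y":-0.0003,"z":-0.0077,"ax":0.015,"ay":0.104,"az":0.0},
    {"x":0.0029,"y":-0.0004,"z":-0.009,"ax":0.0172,"ay":0.1188,"az":0.0},
    {"x":0.003,"y":-0.0004,"z":-0.0104,"ax":0.0193,"ay":0.1336,"az":0.0},
    {"x":0.0032,"y":-0.0005,"z":-0.0117,"ax":0.0215,"ay":0.1484,"az":0.0},
    {"x":0.0036,"y":-0.0006,"z":-0.0128,"ax":0.0236,"ay":0.1632,"az":0.0},
    {"x":0.004,"y":-0.0006,"z":-0.0139,"ax":0.0258,"ay":0.1781,"az":0.0},
    {"x":0.004,"y":-0.0006,"z":-0.0139,"ax":0.0258,"ay":0.1781,"az":0.0},
    {"x":0.004,"y":-0.0006,"z":-0.0139,"ax":0.0258,"ay":0.1781,"az":0.0},
    {"x":0.004,"y":-0.0006,"z":-0.0139,"ax":0.0258,"ay":0.1781,"az":0.0},
  ],
)

```text
time: 11.55
ee_pos: [0.6091, 0.0189, 0.0666]
tcp_rot: [[0.143, 0.989, 0.039], [0.99, -0.142, -0.006], [-0.0, 0.04, -0.999]]
contact_force: [-0.6, -0.6, -2.6]
grip_width: 0.0137
```

```bash
cat > c2.py <<'E'
from chk import *
import sys
te,B=chk(); n=sys.argv[1]; p=shot('scene',n+'.png')
cv2.imwrite('pics/'+n+'c.png',cv2.resize(p['frame'][150:330,250:470],None,fx=3.2,fy=3.2,interpolation=2))
for g in r.regions_of(p,'tongued_grip')[:1]:
    v,u=np.nonzero(g['pixels']&(p['depth']>0)); w=world(p,u,v); c=p['frame'][v,u].astype(int).sum(1)
    b=Ro.from_euler('z',-YG,degrees=True).apply(w-G)*1000; f=b[c>300]
    print(np.percentile(f,[1,5,50,95,99],axis=0).round(1).tolist())
    up=f[(f[:,2]>9)&(f[:,0]>8)]; print('plane in groove frame',np.linalg.lstsq(np.c_[up[:,:2],np.ones(len(up))],up[:,2],rcond=None)[0].round(4),len(up)); rect(w[c>300][(f[:,2]>9)],'face')
E
python3 c2.py s5
```

```text
11.55 tongue in G [-0.0151 -0.0002  0.0024] tilt 0.04 F [-0.6 -0.6 -2.6] w 0.013682022535206841
[[-8.5, -58.6, 9.1], [13.9, -54.8, 15.9], [83.7, -4.9, 20.5], [114.1, 55.5, 22.7], [119.4, 59.5, 23.9]]
plane in groove frame [ 1.23000e-02 -2.90000e-03  1.94872e+01] 2333
face 2385 c [605.6  19.8] size 119.9 133.6 th 82.0 mean [0.6275 0.0148 0.0603] zmed 0.0605
```

View pics/s5c.png

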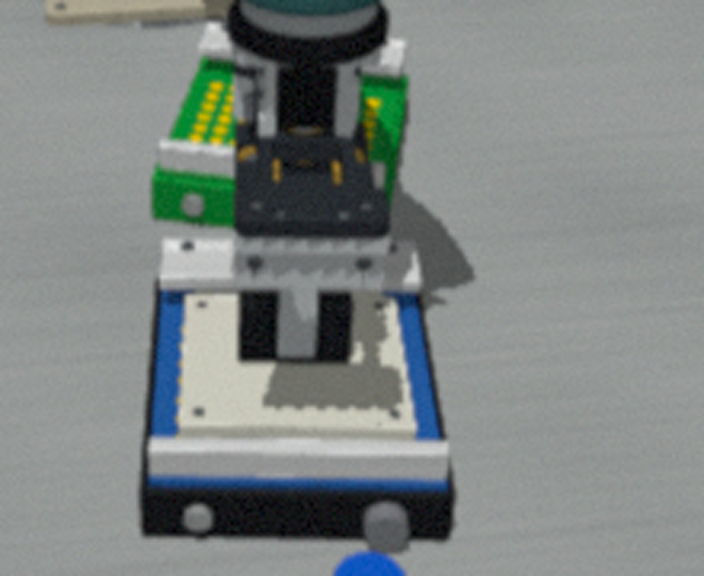

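The board is inside the stop and nearly flat. I'll finish levelling and lower to contact.

servo_tool(
  targets=[
    {"x":0.0002,"y":0.0,"z":-0.001,"ax":0.0014,"ay":0.01,"az":0.0},
    {"x":0.0004,"y":0.0,"z":-0.002,"ax":0.0028,"ay":0.02,"az":0.0},
    {"x":0.0007,"y":-0.0001,"z":-0.003,"ax":0.0042,"ay":0.03,"az":0.0},
    {"x":0.0009,"y":-0.0001,"z":-0.004,"ax":0.0057,"ay":0.0396,"az":0.0},
    {"x":0.0009,"y":-0.0001,"z":-0.0045,"ax":0.0057,"ay":0.0396,"az":0.0},
    {"x":0.0009,"y":-0.0001,"z":-0.0045,"ax":0.0057,"ay":0.0396,"az":0.0},
    {"x":0.0009,"y":-0.0001,"z":-0.0045,"ax":0.0057,"ay":0.0396,"az":0.0},
    {"x":0.0009,"y":-0.0001,"z":-0.0045,"ax":0.0057,"ay":0.0396,"az":0.0},
  ],
)

```text
time: 12.45
ee_pos: [0.6102, 0.0188, 0.0621]
tcp_rot: [[0.143, 0.99, -0.0], [0.99, -0.143, -0.0], [-0.0, -0.0, -1.0]]
contact_force: [-0.5, 0.0, -2.3]
grip_width: 0.0138
```

```bash
python3 c2.py s6
```

```text
12.45 tongue in G [-0.015  -0.0002  0.0009] tilt 0.0 F [-0.5  0.  -2.3] w 0.013828479299067414
[[-8.5, -58.9, 7.5], [15.2, -55.5, 13.9], [79.5, -6.5, 15.6], [111.7, 54.8, 17.0], [114.6, 58.4, 18.3]]
plane in groove frame [-4.10000e-03 -3.50000e-03  1.60585e+01] 2132
face 2155 c [604.3  19.9] size 119.4 124.5 th 81.8 mean [0.6245 0.0145 0.0557] zmed 0.0556
```

servo_tool(
  targets=[
    {"x":0.0,"y":0.0,"z":-0.0005,"ax":0.0,"ay":0.0,"az":0.0},
    {"x":0.0,"y":0.0,"z":-0.001,"ax":0.0,"ay":0.0,"az":0.0},
    {"x":0.0,"y":0.0,"z":-0.001,"ax":0.0,"ay":0.0,"az":0.0},
    {"x":0.0,"y":0.0,"z":-0.001,"ax":0.0,"ay":0.0,"az":0.0},
  ],
)

```text
time: 12.95
ee_pos: [0.6103, 0.0187, 0.0615]
tcp_rot: [[0.143, 0.99, 0.0], [0.99, -0.143, -0.0], [-0.0, 0.0, -1.0]]
contact_force: [-1.3, -0.6, 2.8]
grip_width: 0.014
```

Contact: the vertical force rose by about 5 N, so the board is resting on the bed. Releasing.

servo_tool(
  hand=0.05,
  targets=[
    {"x":0.0,"y":0.0,"z":0.0,"ax":0.0,"ay":0.0,"az":0.0},
    {"x":0.0,"y":0.0,"z":0.0,"ax":0.0,"ay":0.0,"az":0.0},
    {"x":0.0,"y":0.0,"z":0.0,"ax":0.0,"ay":0.0,"az":0.0},
    {"x":0.0,"y":0.0,"z":0.0,"ax":0.0,"ay":0.0,"az":0.0},
    {"x":0.0,"y":0.0,"z":0.0,"ax":0.0,"ay":0.0,"az":0.0},
    {"x":0.0,"y":0.0,"z":0.0,"ax":0.0,"ay":0.0,"az":0.0},
  ],
)

```text
time: 13.55
ee_pos: [0.6103, 0.0187, 0.061]
tcp_rot: [[0.143, 0.99, 0.0], [0.99, -0.143, -0.0], [-0.0, 0.0, -1.0]]
contact_force: [0.8, -0.7, 0.6]
grip_width: 0.0499
```

servo_tool(
  targets=[
    {"x":0.0,"y":0.0,"z":0.01,"ax":0.0,"ay":0.0,"az":0.0},
    {"x":0.0,"y":0.0,"z":0.03,"ax":0.0,"ay":0.0,"az":0.0},
    {"x":0.0,"y":0.0,"z":0.06,"ax":0.0,"ay":0.0,"az":0.0},
    {"x":0.0,"y":0.0,"z":0.1,"ax":0.0,"ay":0.0,"az":0.0},
    {"x":0.0,"y":0.0,"z":0.13,"ax":0.0,"ay":0.0,"az":0.0},
    {"x":0.0,"y":0.0,"z":0.14,"ax":0.0,"ay":0.0,"az":0.0},
    {"x":0.0,"y":0.0,"z":0.14,"ax":0.0,"ay":0.0,"az":0.0},
    {"x":0.0,"y":0.0,"z":0.14,"ax":0.0,"ay":0.0,"az":0.0},
  ],
)

```text
time: 14.35
ee_pos: [0.6094, 0.0184, 0.2001]
tcp_rot: [[0.143, 0.99, -0.002], [0.99, -0.143, -0.0], [-0.001, -0.002, -1.0]]
contact_force: [0.5, 0.6, -0.6]
grip_width: 0.0498
```

```bash
python3 c2.py s7; python3 - <<'E'
from chk import *
p=shot('wrist','w7.png')
w,c,_,_=cloud(p,[.45,-.12,.0],[.75,.17,.12]); g=Ro.from_euler('z',-YG,degrees=True).apply(w-G)*1000
bar=(g[:,2]>42)&(g[:,2]<65); rect(g[bar]/1000,'bar in groove mm'); 
f=(g[:,2]>11)&(g[:,2]<16)&(abs(g[:,1])<70)&(c.sum(1)>300)&(g[:,0]>3)&(g[:,0]<118); rect(g[f]/1000,'face in groove')
up=g[f]; print(np.linalg.lstsq(np.c_[up[:,:2],np.ones(len(up))],up[:,2],rcond=None)[0].round(4))
st=(g[:,2]>16.5)&(g[:,2]<21)&(g[:,0]>112); rect(g[st]/1000,'stop')
rl=(g[:,2]>21)&(g[:,2]<28)&(g[:,0]<8); rect(g[rl]/1000,'rail')
E
```

```text
14.35 tongue in G [-0.0157 -0.0006  0.139 ] tilt 0.002 F [ 0.5  0.6 -0.6] w 0.049805681789828644
[[-12.7, -58.3, 6.1], [-7.3, -54.5, 7.5], [76.4, -3.8, 14.8], [110.9, 54.7, 16.3], [113.7, 58.6, 17.3]]
plane in groove frame [-4.90000e-03 -4.20000e-03  1.54705e+01] 2139
face 2166 c [606.4  19.5] size 119.4 117.9 th 82.3 mean [0.6236 0.0157 0.0551] zmed 0.0549
bar in groove mm 1160 c [58.5  0.6] size 13.8 59.7 th 0.4 mean [0.0587 0.0023 0.0534] zmed 0.0536
face in groove 12546 c [60.8  4.7] size 114.3 129.9 th 0.0 mean [0.0593 0.0052 0.0138] zmed 0.0138
[ 3.00000e-04 -9.00000e-04  1.37571e+01]
stop 1351 c [122.6  12.2] size 125.4 10.3 th 89.9 mean [0.1225 0.0162 0.0178] zmed 0.0178
rail 6109 c [-21.4   0.6] size 148.9 38.8 th 89.8 mean [-0.0218  0.0099  0.0238] zmed 0.0238
```

View pics/w7.png

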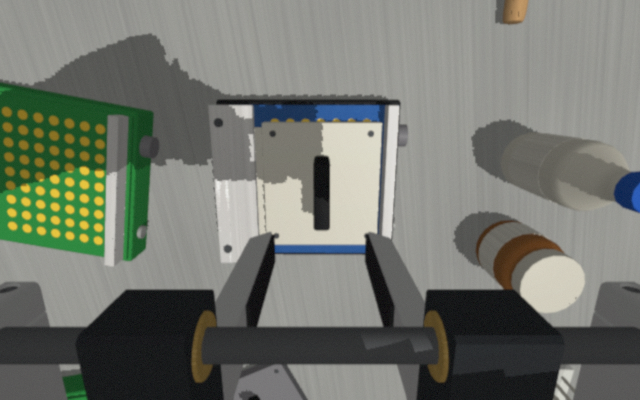

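View pics/s7c.png

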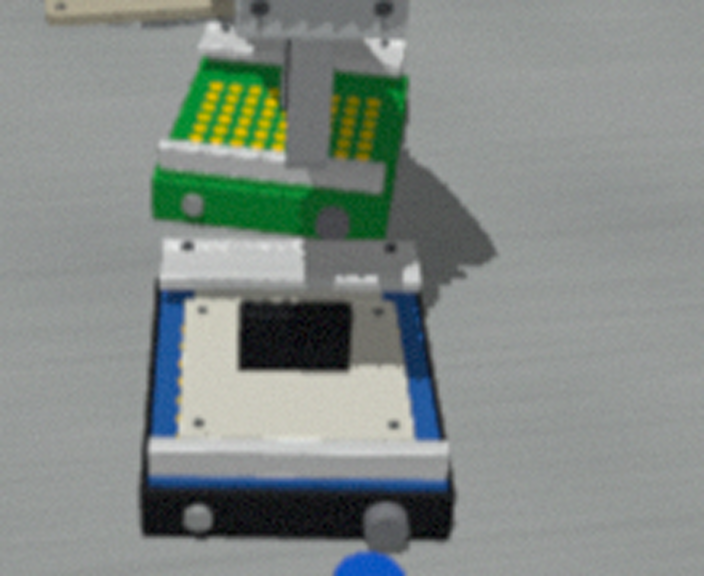

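The last pictures show the board lying flat between the rail and the stop. In the wrist picture the bar is at (321,192), the rail at the left and the stop at the right. Bar to rail in that picture puts the tongue about 14 mm in and 0 mm off centre, with slope below 0.001 rad. Handing in.

```bash
python3 -c "
from rig import r
print(r.read_state()['contact_force']); print(r.close_job())"
```

```text
[ 0.09608103 -0.30506069 -0.4072745 ]
the job is handed in; nothing more can be done
None
```

I fitted the white board to the blue shaker and handed the job in at about 14.5 s; the interface reports no verdict.

- **What I did:** I gripped the board by its bar and tilted it 0.22 rad. I slid the tongue about 13 mm under the lip, then lowered the board flat while still holding it. I let go only after the force showed it resting on the bed (a rise of about 5 N), then backed off 140 mm.
- **Last checks:** The wrist camera puts the tongue about 14 mm inside the groove, centred to about 1 mm, with yaw error around 0.5°. The upper face is 13.8 mm above the bed with a slope under 0.001 rad. The gripper is clear and the contact force is near zero.
- **Disagreements:**
  - The scene camera gave slopes up to 0.02 rad different from the arm's own pose while the board was held, and about 0.005 rad after release.
  - The wrist camera placed the rail about 2.4 mm off my first estimate. That is slightly beyond the stated 2 mm calibration, and I allowed for it by measuring bar to rail in the same picture.
- **Interface refusals:** My first two move calls were refused as "bad value" and nothing moved. Rows that gave all six numbers and kept to the 50 mm step were accepted.
- **Grey board:** No planned move came near it, but I did not measure it again at the end.

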